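# Gauge a packing plate on a slot ladder

## Task

Two drilled aluminium packing plates stand on the table beside a dark steel slot gauge with three slots that step from wide to narrow. Take the thicker plate and try its foot squarely in the narrowest slot, touching down on the mouth so that it is seen to be refused, then step it along to the next slot and lower it in before letting go, so that it stands upright right down on the slot's floor, in the middle of the slot's length. Leave the thinner plate standing where it is.

Things in the scene. Friction and masses are not known exactly. Their poses are not given: they have to be found in the camera images.
- thick_plate: The thicker of two bare aluminium plates, to be gauged: 60 mm wide (its x), 26 mm thick (its y), 80 mm tall (its z), about 0.3 kg, loose, standing upright on a short edge, with a 16 mm hole drilled through its thickness 28 mm above its foot. Origin at the centre of its underside (the foot), z up. It can be pinched across its 26 mm thickness near the top.
- thin_plate: The thinner plate, otherwise alike: 60 mm (x) by 14 mm thick (y) by 80 mm tall (z), same 16 mm hole, loose, standing upright; to be left alone. Origin at the centre of its underside, z up.
- gauge: Slot gauge, dark steel, fixed: base 70 (x) x 210 (y) x 12 mm, four 16 mm round-topped walls along x, tops at z = 45 mm. Three slots run along x, open on top and at both ends, floor at z = 12 mm: 14 mm wide at y = +67 mm (refuses the thick plate), 40 mm at y = +24 mm (first to accept), 62 mm at y = -43 mm. Origin: underside centre, z up, +y to the narrow end. Plate thickness goes along y.

How it is judged:
On the way, in this order (a step that is already met when the one before it is completed fails the run):
1. the thick plate, held square to the slots (within 14 degrees), touches down on the mouth of the narrowest slot (within 13 mm across it and 25 mm along it) and is refused (y of thick_plate in the frame of gauge between 0.054 and 0.08 m and x of thick_plate in the frame of gauge between -0.025 and 0.025 m and z of thick_plate in the frame of gauge between 0.036 and 0.052 m and angle between the y axis of thick_plate and the y axis of gauge, either way round below 0.25 rad and contact force between thick_plate and gauge above 0.2 N and contact force between the fingers and thick_plate above 0.3 N), for 0.1 s.
2. the thick plate, still held, is at least 12 mm down in the next slot (y of thick_plate in the frame of gauge between 0.008 and 0.04 m and x of thick_plate in the frame of gauge between -0.03 and 0.03 m and z of thick_plate in the frame of gauge below 0.033 m and contact force between the fingers and thick_plate above 0.3 N), for 0.1 s.
At the end, for the whole second after the job is handed in: The thick plate stands released and at rest in the 40 mm slot, next to the narrowest: foot within 5 mm of the slot's floor, upright within 10 degrees, in line with the slot within 14 degrees, within 20 mm of the middle of the slot's length; the thin plate still stands within 30 mm of where it was (y of thick_plate in the frame of gauge between 0.008 and 0.04 m and x of thick_plate in the frame of gauge between -0.02 and 0.02 m and z of thick_plate in the frame of gauge below 0.017 m and angle between each of thick_plate, thin_plate's own z axis and vertical below 0.17 rad and angle between the y axis of thick_plate and the y axis of gauge, either way round below 0.25 rad and linear speed of thick_plate below 0.02 m/s and contact force between the fingers and thick_plate below 0.05 N and distance of thin_plate from where it was at the start of the episode below 0.03 m); the robot touches nothing.
It fails at once if the thin plate is shifted by more than 30 mm or knocked over (distance of thin_plate from where it was at the start of the episode above 0.03 m or angle between thin_plate's own z axis and vertical above 0.35 rad).
It also fails if it takes over 43 s, if anything falls off the work surface, if the arm or the gripper's body presses on something with over 40 N, if the wrist force passes 120 N, or if a joint passes its speed limit or range.

## Robot

A 6-joint arm with a two-finger parallel gripper is mounted at the origin on a cart in front of the work surface, level with it; the furniture and walls round the work are solid. World frame = base frame: x ahead of the robot, y to its left, z up, the work surface at z = 0. Lengths are in m, angles in rad, forces in N, time in s.
With the tool pointing down it reaches from about 0.275 to 0.775 m from the base axis. Payload 14.6 kg.
Tool frame: the origin (TCP) lies midway between the tips of the shut fingers; the grasp point (between the pads) lies 19 mm behind it (r.tcp_to_grasp is the distance from the TCP to the grasp point, in m); z points along the fingers, y is the line along which they close (so a half turn about z gives the same grasp; the last joint's range is limited). The gripper opens to 85 mm and grips with 20 to 120 N. Pads are 22 mm wide; open, the fingers measure 114 mm over their backs; the gripper's body (76 mm by 85 mm) begins 54 mm behind the grasp point. The pads swing forward as they close: fully open they stand 13 mm farther back than shut.
Start: joints at [0.973, 0.263, -0.048, 1.259, 0, 1.415], TCP at [0.225, 0.474, 0.231] pointing down, gripper open.
Joint ranges: [-2.65, 2.65], [-0.89, 1.7], [-1.18, 1.37], [-2.13, 2.11], [-1.35, 1.29], [-3.14, 3.14]. Speed limits (rad/s): [1.89, 1.89, 2.57, 2.79, 3.14, 3.14].

## Interface

Orientations are given as a rotation vector (axis times angle).
In Python, from rig import r, cams gives the robot as it stands. The module is installed in compiled form; this text tells all that it offers.
- The arm moves only by the shell command python3 -m crank 'ROWS' [FORCE]. ROWS is JSON, a list of rows, each a list of 7 numbers: the shift along the tool's x, y, z in mm, then the turn, a rotation vector about the tool's x, y, z in rad, then the closure, from 0 (fully open) to 1 (shut). A call has 1 to 8 rows; each row shifts and turns the commanded pose from where the row before left it, along the tool's axes as they then stand; what a row does not reach is not made up. A row lasts 1/8 s, in which the tool goes at most 62.5 mm and 10.7 degrees, less where a joint would pass 70% of its speed; a pose out of reach is approached as far as the arm can. A call with a gripper value outside its range is refused whole. The fingers move at their own pace and stop on an object; FORCE is the grip in N (left out, the last holds). Time passes only in rows, so rows that do not move let the fingers close. It gives the time, the measured TCP pose, the force, the opening and the grip force at its end, in the units of the state.
- r.sense(): the state, without advancing time (a new reading comes with each control period).
- cams.snapshot(name): name is "scene" or "top" or "wrist"; returns (picture, depth): 420x560x3 uint8, red, green, blue; 420x560 float32, m along the optical axis (not along the pixel's ray), 0 where there is no reading.
- cams.calibration(name): a dict with "fx", "fy", "cx", "cy" (pixels), "k1" (the pictures are not rectified: a ray, as slopes to the right and down, at radius r is drawn at 1 + k1 r^2 times it, then the intrinsics apply), "extrinsics" (4x4, takes a point from world to camera coordinates); the wrist camera has in their place "T_tool_cam" (4x4, takes a point from camera to tool coordinates, whose origin is the TCP and whose axes are the flange's). Camera axes: x right, y up, looking along -z (the intrinsics and any distortion apply to the point x, -y, -z); pixel columns grow to the right and rows downward; lengths in m; the calibration is good to about 2 mm. A picture is of the moment at which its call begins: read the wrist's pose just before it. calibration takes no time and is no camera call.
- r.close_job(): hands the job in; it is judged then, once.
Trained networks look in the newest picture that a camera, given by its name, has taken for a name from the list of things; names that differ only in an ending like _2 or _b are one class to them, and where a whole thing is asked for, a point or a joint stands for the part that bears it (a point fixed in the world has none). Each returns a list of dicts, best first, with "confidence" (0 to 1); they miss things now and then, are a little off and sometimes report something else, mostly with a low value. They report only what shows in the picture. A call takes as long as a camera call.
- cams.look_for(thing, camera): "centre" ([x, y, z] in m, in world coordinates, good to about 4 mm: the middle of the surface that is visible of it).
The state is a dict: "t": time; "joints": joint angles; "qd": joint speeds; "effort": joint torques, N m; "position": TCP position; "tcp_rot": TCP orientation; "wrist_force": force on the tool from outside, world axes, zero at the start; "torque": the same for the moment, N m; "grip_width": finger opening in m; "gripper_force": force on a finger pad.
Only numpy, scipy, OpenCV 4.12 (cv2) and the standard library are available. Lean on these libraries where they do the work, as an engineer would, in place of code of your own. Each camera call takes 0.05 s, during which the arm holds its last target. There are 200 camera calls.

## Working session

There is one attempt and no reset: what is moved stays moved. The work goes in short steps, Python scripts to look and compute and a shell command to move; the robot and the scene stay as the last step left them, time stands still between calls to the robot, and variables do not carry over. Pictures are saved under pics/ and viewed, at most 10 in all, crops included, and the job is handed in when it is done.

```bash
mkdir -p pics; cat > h.py <<'E'
import numpy as np, cv2
from rig import r, cams
from scipy.spatial.transform import Rotation as R
def snap(n):
    s=r.sense(); p,d=cams.snapshot(n); return s,p,d
def cloud(n,s,d):
    """world points HxWx3"""
    c=cams.calibration(n); h,w=d.shape
    u,v=np.meshgrid(np.arange(w),np.arange(h))
    K=np.array([[c['fx'],0,c['cx']],[0,c['fy'],c['cy']],[0,0,1.]])
    q=cv2.undistortPoints(np.stack([u,v],-1).reshape(-1,1,2).astype(np.float64),K,np.array([c['k1'],0,0,0.])).reshape(h,w,2)
    P=np.stack([q[...,0]*d,-q[...,1]*d,-d,np.ones_like(d)],-1)
    if n=='wrist':
        T=np.eye(4);T[:3,:3]=R.from_rotvec(s['tcp_rot']).as_matrix();T[:3,3]=s['position'];T=T@np.array(c['T_tool_cam'])
    else: T=np.linalg.inv(np.array(c['extrinsics']))
    W=(P@T.T)[...,:3]; W[d<=0]=np.nan
    return W
E
python3 - <<'E'
from h import *
print(r.sense()['tcp_rot'], R.from_rotvec(r.sense()['tcp_rot']).as_matrix().round(3))
ims=[]
for n in ('scene','top','wrist'):
    s,p,d=snap(n); np.savez(f'/tmp/{n}.npz',p=p,d=d); ims.append(p)
    for t in('thick_plate','thin_plate','gauge'):
        print(n,t,[(np.round(x['centre'],3),round(x['confidence'],2)) for x in cams.look_for(t,n)][:3])
cv2.imwrite('pics/a.png',cv2.cvtColor(cv2.resize(np.vstack([np.hstack(ims[:2]),np.hstack([ims[2],ims[2]*0])]),(800,600)),cv2.COLOR_RGB2BGR))
E
```

```text
[-6.89833691e-01 -3.06448233e+00  1.59812111e-03] [[-0.904  0.428 -0.001]
 [ 0.428  0.904 -0.001]
 [ 0.    -0.001 -1.   ]]
scene thick_plate [(array([0.458, 0.26 , 0.053]), 0.72)]
scene thin_plate [(array([0.455, 0.078, 0.047]), 0.97)]
scene gauge [(array([ 0.47 , -0.127,  0.014]), 0.81)]
top thick_plate []
top thin_plate [(array([0.459, 0.084, 0.083]), 0.61)]
top gauge [(array([ 0.48 , -0.11 ,  0.013]), 0.86)]
wrist thick_plate []
wrist thin_plate [(array([0.434, 0.094, 0.008]), 0.6)]
wrist gauge []
```

View pics/a.png

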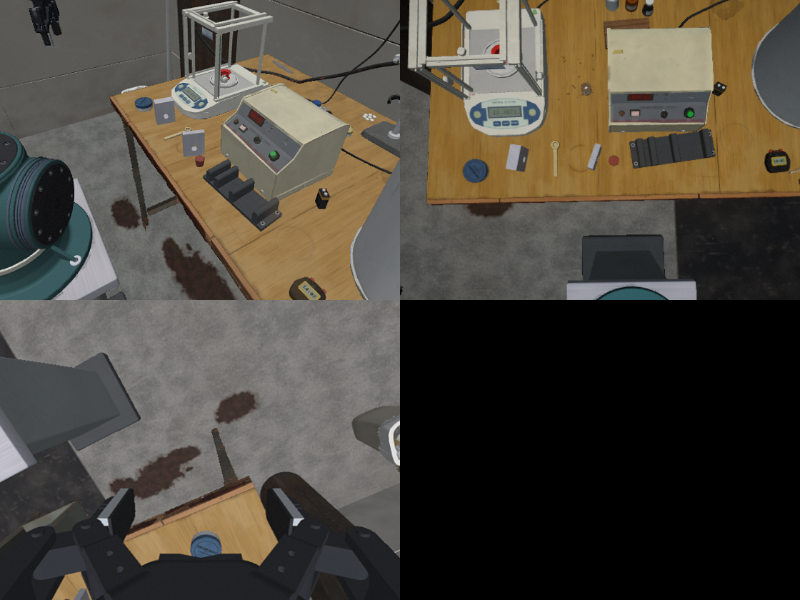

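The picture shows the top view (right): thick plate at about (517,157), thin plate (594,155), gauge (672,148) with an instrument box close behind it and a balance behind the thick plate. Next I fit top faces and gauge walls from the depth.

```bash
python3 - <<'E'
from h import *
def rect(m,W,name):
    p=W[m][:,:2].astype(np.float32)
    (c,sz,a)=cv2.minAreaRect(p); print(name,len(p),'c',np.round(c,4),'sz',np.round(sz,4),'ang',round(a,1),'z',W[m][:,2].mean().round(4),'median',np.median(p,0).round(4))
for n in('top','scene'):
    f=np.load(f'/tmp/{n}.npz');W=cloud(n,None,f['d'])
    x,y,z=np.moveaxis(W,-1,0)
    for nm,cx,cy,rr in(('thick',.458,.26,.06),('thin',.457,.08,.06)):
        m=(abs(x-cx)<rr)&(abs(y-cy)<rr)
        rect(m&(z>.074)&(z<.088),W,n+' '+nm)
        rect(m&(z>.012)&(z<.088),W,n+' '+nm+' all')
    m=(abs(x-.475)<.07)&(abs(y+.12)<.14)
    print('table z',np.nanmedian(z[(abs(x-.4)<.02)&(abs(y-.17)<.05)]))
    rect(m&(z>.038)&(z<.05),W,n+' gauge tops'); rect(m&(z>.006)&(z<.05),W,n+' gauge all')
    k=m&(z>.034)&(z<.05)
    nn,l,st,c=cv2.connectedComponentsWithStats(k.astype(np.uint8))
    for i in range(1,nn):
        if st[i,4]>15: rect(l==i,W,f'  wall{i}')
f=np.load('/tmp/top.npz');p=f['p'][:,:,::-1]
a=cv2.resize(p[180:250,130:330],None,fx=4,fy=4,interpolation=2);b=cv2.resize(p[170:245,290:450],(800,300),interpolation=2)
cv2.imwrite('pics/b.png',np.vstack([a,b]))
E
```

```text
top thick 583 c [0.4596 0.2732] sz [0.0274 0.0599] ang 78.6 z 0.0807 median [0.4596 0.2722]
top thick all 899 c [0.4594 0.2731] sz [0.0281 0.06  ] ang 79.2 z 0.0677 median [0.4584 0.2655]
top thin 305 c [0.4574 0.082 ] sz [0.0141 0.0598] ang 70.3 z 0.0809 median [0.457  0.0824]
top thin all 571 c [0.4485 0.0571] sz [0.0669 0.06  ] ang 70.5 z 0.058 median [0.4524 0.076 ]
table z 0.000601873513321638
top gauge tops 1549 c [ 0.4771 -0.0926] sz [0.2256 0.0929] ang 89.2 z 0.0438 median [ 0.4781 -0.08  ]
top gauge all 4985 c [ 0.4845 -0.1036] sz [0.1194 0.23  ] ang 9.3 z 0.0242 median [ 0.4793 -0.1087]
  wall1 171 c [ 0.5231 -0.0785] sz [0.196  0.0021] ang 88.8 z 0.042 median [ 0.5233 -0.0752]
  wall2 386 c [ 0.4868 -0.1941] sz [0.07   0.0163] ang 6.0 z 0.0432 median [ 0.4868 -0.1927]
  wall3 383 c [ 0.4772 -0.1176] sz [0.0697 0.0164] ang 6.9 z 0.0433 median [ 0.4765 -0.1162]
  wall4 367 c [ 0.4705 -0.0622] sz [0.07  0.016] ang 7.2 z 0.0435 median [ 0.4695 -0.0613]
  wall5 369 c [ 0.4669 -0.0327] sz [0.0701 0.0164] ang 7.1 z 0.0437 median [ 0.4662 -0.0319]
scene thick 208 c [0.4589 0.2721]
[... 344 characters left out ...]
]
table z -0.003391473611112472
scene gauge tops 1475 c [ 0.4878 -0.0949] sz [0.0995 0.2166] ang 6.4 z 0.0423 median [ 0.4884 -0.1156]
scene gauge all 5642 c [ 0.4875 -0.1016] sz [0.0998 0.235 ] ang 5.6 z 0.0245 median [ 0.4836 -0.1249]
  wall1 552 c [ 0.5219 -0.0799] sz [0.0263 0.1968] ang 5.8 z 0.042 median [ 0.5231 -0.1007]
  wall2 286 c [ 0.4669 -0.0344] sz [0.0717 0.0172] ang 4.5 z 0.0402 median [ 0.464  -0.0368]
  wall3 301 c [ 0.4697 -0.0638] sz [0.0705 0.0157] ang 6.7 z 0.0404 median [ 0.4674 -0.0665]
  wall4 340 c [ 0.4768 -0.1188] sz [0.0718 0.0163] ang 7.5 z 0.0404 median [ 0.4745 -0.1213]
  wall5 399 c [ 0.4863 -0.1953] sz [0.0714 0.0164] ang 7.3 z 0.0408 median [ 0.4833 -0.198 ]
```

View pics/b.png

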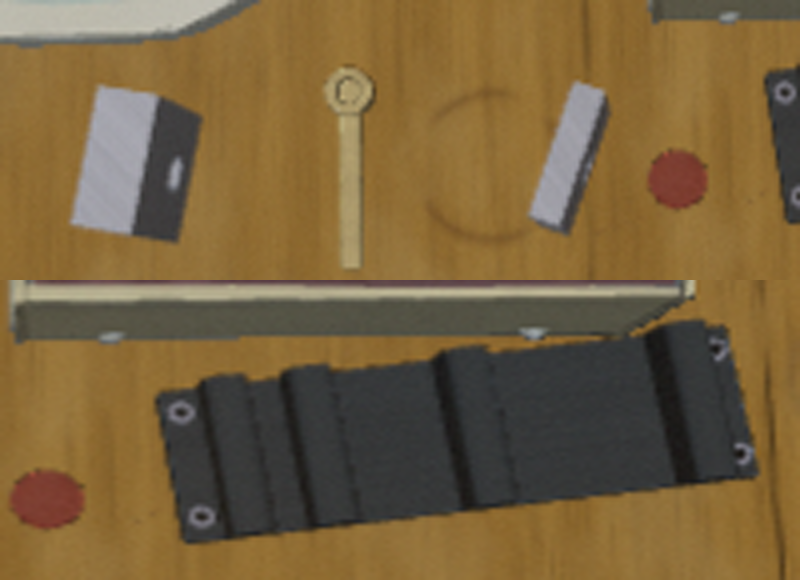

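The crop confirms it: thick plate (left), thin plate (right), and the gauge yawed about 7° with the narrow slot at its left end. The wall pitches (30/56/77 mm) match the text. Now I check the clearances around these and work out the first move.

```bash
cat >> h.py <<'E'
def delta(xyz,yawdeg):
    """shift in tool axes (mm) and tool-z turn (rad) to bring TCP to xyz with tool y at yawdeg, tool upright"""
    s=r.sense();M=R.from_rotvec(s['tcp_rot']).as_matrix()
    a=np.radians(yawdeg);y=np.array([np.cos(a),np.sin(a),0]);z=np.array([0,0,-1.]);G=np.c_[np.cross(y,z),y,z]
    print('pos',np.round(s['position'],4),'shift',np.round(M.T@(np.array(xyz)-s['position'])*1000,1),'turn',R.from_matrix(M.T@G).as_rotvec().round(3))
E
python3 - <<'E'
from h import *
print(np.round(cams.calibration('wrist')['T_tool_cam'],3))
W=np.concatenate([cloud(n,None,np.load(f'/tmp/{n}.npz')['d']).reshape(-1,3) for n in('top','scene')])
for y0,y1 in((.2,.4),(.02,.2),(-.22,.02)):
    for x0 in np.arange(.40,.66,.02):
        q=W[(W[:,0]>x0)&(W[:,0]<x0+.02)&(W[:,1]>y0)&(W[:,1]<y1)]
        print(round(x0,2),(y0,y1),round(float(np.nanmax(q[:,2])),3) if len(q) else None,end='; ')
    print()
delta([.459,.2725,.15],78.6)
E
```

```text
[[-0.     0.961  0.277  0.07 ]
 [ 1.     0.     0.    -0.001]
 [ 0.     0.277 -0.961 -0.143]
 [ 0.     0.     0.     1.   ]]
0.4 (0.2, 0.4) 0.028; 0.42 (0.2, 0.4) 0.085; 0.44 (0.2, 0.4) 0.084; 0.46 (0.2, 0.4) 0.084; 0.48 (0.2, 0.4) 0.084; 0.5 (0.2, 0.4) 0.033; 0.52 (0.2, 0.4) 0.043; 0.54 (0.2, 0.4) 0.05; 0.56 (0.2, 0.4) 0.059; 0.58 (0.2, 0.4) 0.062; 0.6 (0.2, 0.4) 0.301; 0.62 (0.2, 0.4) 0.31; 0.64 (0.2, 0.4) 0.301; 
0.4 (0.02, 0.2) 0.01; 0.42 (0.02, 0.2) 0.084; 0.44 (0.02, 0.2) 0.084; 0.46 (0.02, 0.2) 0.084; 0.48 (0.02, 0.2) 0.083; 0.5 (0.02, 0.2) 0.016; 0.52 (0.02, 0.2) 0.116; 0.54 (0.02, 0.2) 0.13; 0.56 (0.02, 0.2) 0.16; 0.58 (0.02, 0.2) 0.172; 0.6 (0.02, 0.2) 0.174; 0.62 (0.02, 0.2) 0.175; 0.64 (0.02, 0.2) 0.177; 
0.4 (-0.22, 0.02) 0.007; 0.42 (-0.22, 0.02) 0.048; 0.44 (-0.22, 0.02) 0.049; 0.46 (-0.22, 0.02) 0.05; 0.48 (-0.22, 0.02) 0.05; 0.5 (-0.22, 0.02) 0.105; 0.52 (-0.22, 0.02) 0.137; 0.54 (-0.22, 0.02) 0.139; 0.56 (-0.22, 0.02) 0.163; 0.58 (-0.22, 0.02) 0.172; 0.6 (-0.22, 0.02) 0.174; 0.62 (-0.22, 0.02) 0.175; 0.64 (-0.22, 0.02) 0.177; 
pos [0.2249 0.4744 0.2312] shift [-298.   -82.1   81.2] turn [-0.    -0.    -0.244]
```

```bash
python3 -m crank '[[-50,-14,6,0,0,0,0],[-50,-14,6,0,0,0,0],[-50,-14,6,0,0,0,0],[-50,-14,6,0,0,0,0],[-50,-13,6,0,0,0,0],[-48,-13,6,0,0,0,0],[0,0,0,0,0,-0.122,0],[0,0,0,0,0,-0.122,0]]' 40
python3 - <<'E'
from h import *
W=np.concatenate([cloud(n,None,np.load(f'/tmp/{n}.npz')['d']).reshape(-1,3) for n in('top','scene')])
for y0 in np.arange(-.16,.06,.03):
    q=W[(W[:,1]>y0)&(W[:,1]<y0+.03)&(W[:,2]>.11)&(W[:,2]<.2)&(W[:,0]<.6)&(W[:,0]>.4)]
    print(round(y0,2),'box front x for z>.11,.125,.135,.15',[round(float(np.percentile(q[q[:,2]>z][:,0],2)),3) if (q[:,2]>z).any() else None for z in(.11,.125,.135,.15)])
s,p,d=snap('wrist');W=cloud('wrist',s,d);x,y,z=np.moveaxis(W,-1,0)
m=(abs(x-.459)<.05)&(abs(y-.272)<.05)&(z>.072)&(z<.09)
if m.sum()>20:
    c,sz,a=cv2.minAreaRect(W[m][:,:2].astype(np.float32));print('thick wrist',m.sum(),np.round(c,4),np.round(sz,4),a,z[m].mean())
cv2.imwrite('pics/c.png',p[:,:,::-1])
delta([.459,.2725,.05],78.6)
E
```

```text
t: 1.6
position: [0.4595, 0.272, 0.1951]
tcp_rot: [-0.308, -3.126, 0.0]
wrist_force: [0.4, -0.2, -0.9]
grip_width: 0.0851
gripper_force: 0.0
-0.16 box front x for z>.11,.125,.135,.15 [0.536, 0.538, 0.572, 0.58]
-0.13 box front x for z>.11,.125,.135,.15 [0.538, 0.561, 0.573, 0.582]
-0.1 box front x for z>.11,.125,.135,.15 [0.536, 0.536, 0.544, 0.581]
-0.07 box front x for z>.11,.125,.135,.15 [0.539, 0.564, 0.573, 0.577]
-0.04 box front x for z>.11,.125,.135,.15 [0.54, 0.562, 0.573, 0.578]
-0.01 box front x for z>.11,.125,.135,.15 [0.54, 0.548, 0.574, 0.58]
0.02 box front x for z>.11,.125,.135,.15 [0.538, 0.56, 0.571, 0.578]
0.05 box front x for z>.11,.125,.135,.15 [None, None, None, None]
thick wrist 2086 [0.4598 0.2725] [0.026  0.0598] 79.16314697265625 0.08036307170151599
pos [0.4593 0.2723 0.1952] shift [  0.4   0.2 145.2] turn [-0.    -0.     0.009]
```

View pics/c.png

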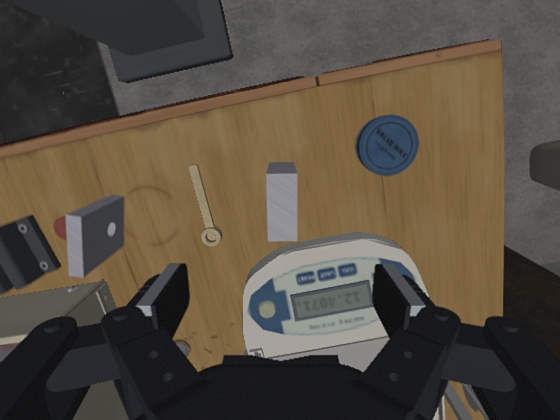

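The wrist view shows the thick plate at (282,203), square between the open fingers, with its top at 80 mm. I'll go down and grip.

```bash
python3 -m crank '[[0.3,0.2,45,0,0,0,0],[0,0,45,0,0,0,0],[0,0,35,0,0,0,0],[0,0,24,0,0,0,0],[0,0,0,0,0,0,0],[0,0,0,0,0,0,1],[0,0,0,0,0,0,1],[0,0,0,0,0,0,1]]' 50; python3 -m crank '[[0,0,0,0,0,0,1],[0,0,0,0,0,0,1],[0,0,0,0,0,0,1],[0,0,0,0,0,0,1]]'
```

```text
t: 2.65
position: [0.4592, 0.273, 0.047]
tcp_rot: [0.312, 3.125, 0.001]
wrist_force: [0.1, -0.9, -0.0]
grip_width: 0.0322
gripper_force: 0.0
t: 3.15
position: [0.4592, 0.273, 0.047]
tcp_rot: [0.312, 3.125, 0.001]
wrist_force: [-1.2, -0.4, 6.9]
grip_width: 0.0251
gripper_force: 49.4
```

```bash
python3 -m crank '[[0,0,-30,0,0,0,1],[0,0,-50,0,0,0,1],[0,0,-55,0,0,0,1],[0,0,0,0,0,-0.104,1],[0,0,0,0,0,-0.104,1],[0,0,0,0,0,-0.104,1],[0,0,0,0,0,0,1]]'; python3 - <<'E'
from h import *
delta([.4687,-.0475,.16],97)
E
```

```text
t: 4.03
position: [0.4587, 0.2728, 0.1813]
tcp_rot: [0.177, -3.137, 0.0]
wrist_force: [-0.3, -1.1, -1.3]
grip_width: 0.0252
gripper_force: 49.8
pos [0.4587 0.2728 0.1813] shift [  26.  -319.4   21.3] turn [-0.   -0.   -0.01]
```

```bash
python3 -m crank '[[3,-35,0,0,0,-0.01,1],[4,-50,0,0,0,0,1],[4,-50,0,0,0,0,1],[4,-50,0,0,0,0,1],[4,-50,0,0,0,0,1],[4,-50,0,0,0,0,1],[3,-34,0,0,0,0,1],[0,0,0,0,0,0,1]]'; python3 - <<'E'
from h import *
def rect(m,W,name):
    c,sz,a=cv2.minAreaRect(W[m][:,:2].astype(np.float32)); print(name,m.sum(),'c',np.round(c,4),'sz',np.round(sz,4),'ang',round(a,1),'z',np.round(np.percentile(W[m][:,2],[5,50,95]),4))
for n in('wrist','top'):
    s,p,d=snap(n);W=cloud(n,s,d);x,y,z=np.moveaxis(W,-1,0)
    g=(abs(x-.475)<.07)&(abs(y+.12)<.14)&(z>.034)&(z<.052)
    nn,l,st,c=cv2.connectedComponentsWithStats(g.astype(np.uint8))
    for i in range(1,nn):
        if st[i,4]>60: rect(l==i,W,n+' wall')
    m=(abs(x-.468)<.05)&(abs(y+.047)<.05)&(z>.1)
    if n=='wrist':
        m&=z<.3; print('plate z',np.nanpercentile(z[m],[1,5,95]))
    cv2.imwrite(f'pics/d_{n}.png',p[:,:,::-1])
delta([.4687,-.0475,.16],97)
E
```

```text
t: 5.03
position: [0.4719, -0.0489, 0.1812]
tcp_rot: [0.184, -3.136, 0.0]
wrist_force: [0.2, 0.1, -2.6]
grip_width: 0.025
gripper_force: 50.2
wrist wall 586 c [ 0.4542 -0.0352] sz [0.0438 0.0157] ang 6.6 z [0.0389 0.0439 0.0458]
wrist wall 1381 c [ 0.4875 -0.1959] sz [0.0702 0.0163] ang 6.6 z [0.0358 0.0437 0.0458]
wrist wall 1313 c [ 0.4776 -0.1187] sz [0.0701 0.016 ] ang 6.6 z [0.0375 0.044  0.0459]
wrist wall 557 c [ 0.4525 -0.0658] sz [0.0332 0.0157] ang 6.5 z [0.0386 0.0439 0.0458]
wrist wall 784 c [ 0.523  -0.1279] sz [0.1001 0.0028] ang 88.4 z [0.035  0.0434 0.0511]
wrist wall 147 c [0.525  0.0093] sz [0.0212 0.0013] ang 88.7 z [0.0348 0.0423 0.0504]
plate z [0.16475659 0.20526045 0.27763264]
pos [ 0.4717 -0.0469  0.1813] shift [ 3.  -0.2 21.3] turn [ 0.    -0.    -0.002]
```

View pics/d_wrist.png

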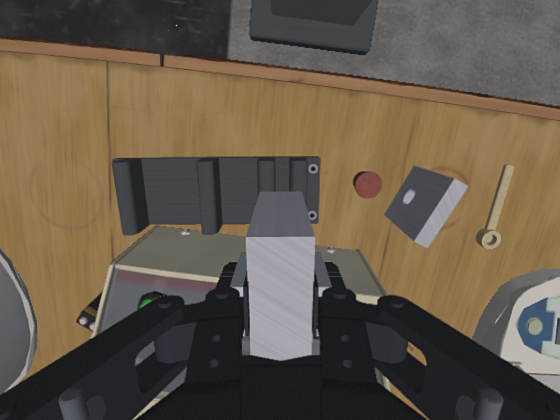

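The wrist view shows the plate foot at about (283,193), over the narrow slot (its walls at ~(268,190) and (298,190)). The thin plate stands untouched at (425,205). Wrist-cam walls agree with the top view to within about 1 mm. Next I lower it to touch down.

```bash
python3 -m crank '[[3.4,-1.2,20,0,0,0,1],[0,0,35,0,0,0,1],[0,0,22,0,0,0,1],[0,0,4,0,0,0,1],[0,0,2,0,0,0,1],[0,0,0,0,0,0,1]]'; python3 -m crank '[[0,0,2,0,0,0,1],[0,0,2,0,0,0,1],[0,0,0,0,0,0,1]]'
```

```text
t: 5.88
position: [0.4691, -0.0484, 0.099]
tcp_rot: [-0.193, 3.135, -0.001]
wrist_force: [0.6, -0.1, -1.9]
grip_width: 0.0253
gripper_force: 50.1
t: 6.25
position: [0.4686, -0.0486, 0.0942]
tcp_rot: [0.193, -3.136, -0.0]
wrist_force: [0.6, -0.3, -1.8]
grip_width: 0.0253
gripper_force: 50.1
```

```bash
python3 -m crank '[[0,0,1.5,0,0,0,1],[0,0,0,0,0,0,1]]'; python3 -m crank '[[0,0,1.5,0,0,0,1],[0,0,0,0,0,0,1]]';
```

```text
t: 6.5
position: [0.4686, -0.0486, 0.0927]
tcp_rot: [0.193, -3.135, -0.0]
wrist_force: [-0.4, -0.2, -2.0]
grip_width: 0.0251
gripper_force: 50.1
t: 6.75
position: [0.4688, -0.0486, 0.0917]
tcp_rot: [-0.193, 3.135, -0.0]
wrist_force: [-2.1, 1.8, 5.8]
grip_width: 0.0254
gripper_force: 51.5
```

```bash
python3 -m crank '[[0,0,0.7,0,0,0,1],[0,0,0,0,0,0,1],[0,0,0,0,0,0,1],[0,0,0,0,0,0,1]]'; python3 - <<'E'
from h import *
s,p,d=snap('scene')
_,q,_=snap('wrist')
c=p[:,:,::-1][190:340,240:440]
cv2.imwrite('pics/e.png',np.hstack([cv2.resize(c,(400,300)),cv2.resize(q[:,:,::-1],(400,300))]))
print(s['wrist_force'],s['position'])
E
```

```text
t: 7.25
position: [0.4689, -0.0485, 0.0915]
tcp_rot: [-0.193, 3.134, -0.001]
wrist_force: [-4.8, 1.8, 17.1]
grip_width: 0.0252
gripper_force: 53.1
[-4.7696734   1.83681357 17.10569117] [ 0.46893846 -0.0485438   0.09152431]
```

View pics/e.png

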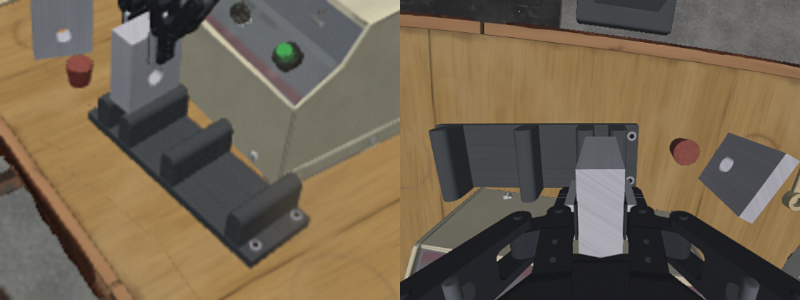

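The scene crop (left) shows the plate standing on the two walls of the narrow slot at about (140,90), refused, and the force confirms it. I'll lift, step 43 mm along, and lower it into the next slot.

```bash
python3 -m crank '[[0,0,-20,0,0,0,1],[0,-15,0,0,0,0,1],[0,-28,0,0,0,0,1],[0,0,0,0,0,0,1],[0,0,10,0,0,0,1],[0,0,0,0,0,0,1]]'; python3 - <<'E'
from h import *
delta([.4741,-.0909,.060],96.8)
s,p,d=snap('wrist');W=cloud('wrist',s,d);x,y,z=np.moveaxis(W,-1,0)
g=(abs(x-.475)<.05)&(abs(y+.12)<.14)&(z>.036)&(z<.052)
nn,l,st,c=cv2.connectedComponentsWithStats(g.astype(np.uint8))
for i in range(1,nn):
    if st[i,4]>100:
        m=l==i;c,sz,a=cv2.minAreaRect(W[m][:,:2].astype(np.float32)); print(m.sum(),np.round(c,4),np.round(sz,4),round(a,1))
E
```

```text
t: 8.1
position: [0.4731, -0.0907, 0.0994]
tcp_rot: [0.194, -3.134, -0.001]
wrist_force: [-0.6, 0.5, -2.8]
grip_width: 0.0248
gripper_force: 50.1
pos [ 0.4731 -0.0907  0.0994] shift [-1.  -0.4 39.4] turn [ 0.001 -0.002  0.005]
2412 [ 0.4871 -0.196 ] [0.0704 0.0163] 6.7
1609 [ 0.4714 -0.1197] [0.0573 0.016 ] 6.9
1635 [ 0.4643 -0.0642] [0.0569 0.0162] 7.1
2263 [ 0.4676 -0.0344] [0.0708 0.0153] 6.4
727 [ 0.5226 -0.156 ] [0.0451 0.0039] 85.8
```

```bash
python3 -m crank '[[-1,-0.5,10,0,0,0,1],[0,0,14,0,0,0,1],[0,0,10,0,0,0,1],[0,0,3,0,0,0,1],[0,0,2,0,0,0,1],[0,0,0,0,0,0,1]]'; python3 -m crank '[[0,0,1.5,0,0,0,1],[0,0,0,0,0,0,1]]'
```

```text
t: 8.9
position: [0.4751, -0.0916, 0.0617]
tcp_rot: [-0.193, 3.135, -0.0]
wrist_force: [0.7, -0.1, -2.0]
grip_width: 0.0254
gripper_force: 50.2
t: 9.15
position: [0.475, -0.0916, 0.0601]
tcp_rot: [-0.193, 3.135, -0.0]
wrist_force: [0.2, 0.7, -2.4]
grip_width: 0.0249
gripper_force: 50.2
```

```bash
python3 -m crank '[[0,0,1.2,0,0,0,1],[0,0,0,0,0,0,1]]'; python3 -m crank '[[0,0,0.6,0,0,0,1],[0,0,0,0,0,0,1]]'
```

```text
t: 9.4
position: [0.4751, -0.0916, 0.059]
tcp_rot: [-0.193, 3.135, -0.0]
wrist_force: [-0.8, -0.9, 0.4]
grip_width: 0.0252
gripper_force: 50.5
t: 9.65
position: [0.4751, -0.0916, 0.059]
tcp_rot: [-0.193, 3.135, -0.001]
wrist_force: [-4.1, 1.9, 15.1]
grip_width: 0.0254
gripper_force: 52.3
```

It's on the floor at z ≈ 12 mm. Now I release gently and withdraw straight up.

```bash
python3 -m crank '[[0,0,-0.5,0,0,0,1],[0,0,0,0,0,0,0.6],[0,0,0,0,0,0,0.4],[0,0,0,0,0,0,0.3],[0,0,0,0,0,0,0.2],[0,0,0,0,0,0,0.2],[0,0,0,0,0,0,0.2],[0,0,0,0,0,0,0.2]]'; python3 -m crank '[[0,0,-8,0,0,0,0.2],[0,0,-20,0,0,0,0.2],[0,0,-40,0,0,0,0.2],[0,0,-50,0,0,0,0.2],[0,0,-30,0,0,0,0.2],[0,0,0,0,0,0,0.2]]'
python3 - <<'E'
from h import *
ims=[]
for n in('wrist','scene'):
    s,p,d=snap(n);W=cloud(n,s,d);x,y,z=np.moveaxis(W,-1,0)
    m=(abs(x-.475)<.05)&(abs(y+.091)<.05)&(z>.083)&(z<.105)
    if m.sum()>30:
        c,sz,a=cv2.minAreaRect(W[m][:,:2].astype(np.float32)); print(n,m.sum(),np.round(c,4),np.round(sz,4),round(a,1),'z',np.nanpercentile(z[m],[10,50,90]).round(4))
    ims.append(p)
cv2.imwrite('pics/f.png',np.hstack([cv2.resize(ims[0],(400,300)),cv2.resize(ims[1][190:340,240:440],(400,300))])[:,:,::-1])
E
```

```text
t: 10.65
position: [0.475, -0.0916, 0.0588]
tcp_rot: [-0.193, 3.136, -0.0]
wrist_force: [0.5, -1.0, 0.8]
grip_width: 0.0683
gripper_force: 0.0
t: 11.4
position: [0.476, -0.0919, 0.2092]
tcp_rot: [-0.193, 3.132, -0.003]
wrist_force: [-0.3, -0.3, -0.3]
grip_width: 0.0685
gripper_force: 0.0
wrist 3241 [ 0.4847 -0.0909] [0.0805 0.0998] 0.0 z [0.0893 0.0926 0.0999]
scene 844 [ 0.4844 -0.0909] [0.0996 0.0812] 90.0 z [0.0857 0.0902 0.0989]
```

View pics/f.png

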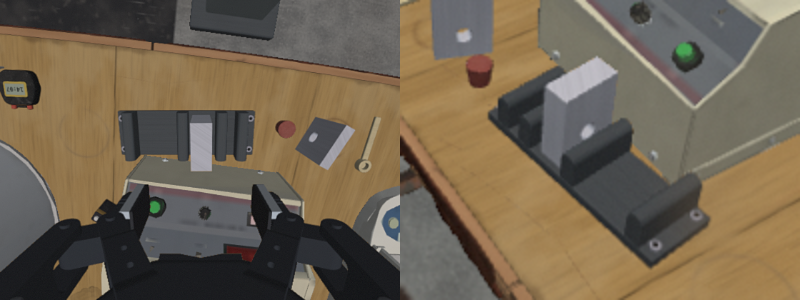

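Both views show the thick plate upright in the 40 mm slot (left (201,145), right (580,110)). Its top is at 92–93 mm, so it is on the floor. The thin plate hasn't moved and the gripper is clear.

```bash
python3 -m crank '[[0,0,0,0,0,0,0.2],[0,0,0,0,0,0,0.2]]'; python3 -c "from rig import r; print(r.close_job())"
```

```text
t: 11.75
position: [0.4746, -0.0915, 0.2061]
tcp_rot: [0.193, -3.134, -0.001]
wrist_force: [0.7, -0.8, 0.0]
grip_width: 0.0689
gripper_force: 0.0
the job is handed in; nothing more can be done
None
```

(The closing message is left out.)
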